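Find the loose cap at the sampling desk

ROBOT

A 6-joint arm with a two-finger parallel gripper is mounted at the origin on the work surface. World frame = base frame: x ahead of the robot, y to its left, z up, the work surface at z = 0. Lengths are in m, angles in rad, forces in N, time in s.
With the tool pointing down it reaches from about 0.375 to 0.975 m from the base axis. Payload 3.8 kg.
Tool frame: the origin (TCP) lies midway between the tips of the shut fingers; the grasp point (between the pads) lies 19 mm behind it; z points along the fingers, y is the line along which they close (so a half turn about z gives the same grasp; the last joint's range is limited). The gripper opens to 85 mm and grips with 20 to 120 N. Pads are 22 mm wide; open, the fingers measure 114 mm over their backs; the gripper's body (76 mm by 85 mm) begins 54 mm behind the grasp point. The pads swing forward as they close: fully open they stand 13 mm farther back than shut.
Start: joints at [-1.285, 0.264, 1.604, -0, 1.274, -0.037], TCP at [0.214, -0.64, 0.231] pointing down, gripper open.
Joint ranges: [-2.63, 2.63], [-0.94, 2.18], [0.31, 2.57], [-1.31, 4.45], [0, 2.66], [-2.55, 2.55]. Speed limits (rad/s): [2.57, 2.57, 3.14, 3.14, 3.14, 3.14].

INTERFACE

Orientations are given as a rotation vector (axis times angle).
In Python, from workcell import read_state, vision, ticket gives the robot as it stands. The module is installed in compiled form; this text tells all that it offers.
- The arm moves only by the tool jog_arm, never from a script. Its arguments are lists of equal length, an entry for each row: "turn": the turn, a rotation vector about the tool's x, y, z in rad, a list of three; "delta_pos": the shift along the tool's x, y, z in m, a list of three; "gripper": the finger opening in m, from 0 to 0.0854. In form: {"turn": [[rx, ry, rz], ...], "delta_pos": [[dx, dy, dz], ...], "gripper": [gripper, ...]}. A call has 1 to 20 rows; each row shifts and turns the commanded pose from where the row before left it, along the tool's axes as they then stand; what a row does not reach is not made up. A row lasts 1/12 s, in which the tool goes at most 41.7 mm and 7.16 degrees, less where a joint would pass 70% of its speed; a pose out of reach is approached as far as the arm can. A call with a gripper value outside its range is refused whole. The fingers move at their own pace and stop on an object; "grip_force" is the grip in N (left out, the last holds). Time passes only in rows, so rows that do not move let the fingers close. It gives the time, the measured TCP pose, the force, the opening and the grip force at its end, in the units of the state.
- read_state(): the state, without advancing time (a new reading comes with each control period).
- vision.read_camera(name): name is "side" or "top"; returns the picture (480x640x3 uint8, red, green, blue); there is no depth.
- vision.calibration(name): a dict with "vfov" (degrees; the focal length in pixels is half the picture's height over the tangent of half this angle, whatever the lens; pixels are square), "cx", "cy" (the principal point, pixels), "dist" ([k1, k2, p1, p2, k3] as OpenCV has them; the pictures are not rectified), "R" (3x3) and "t" (3): a world point X has camera coordinates R X + t. Camera axes: x right, y down, z forward; pixel columns grow to the right and rows downward; lengths in m; the calibration is good to about 2 mm. A picture is of the moment at which its call begins. calibration takes no time and is no camera call.
- ticket.finish_job(): hands the job in; it is judged then, once.
The state is a dict: "time": time; "q": joint angles; "joint_vel": joint speeds; "joint_torque": joint torques, N m; "tool_pos": TCP position; "tcp_rot": TCP orientation; "wrist_force": force on the tool from outside, world axes, zero at the start; "torque": the same for the moment, N m; "width": opening from 0.0 (shut) to 1.0 (fully open); "grip_force": force on a finger pad.
Only numpy, scipy, OpenCV 4.12 (cv2) and the standard library are available. Lean on these libraries where they do the work, as an engineer would, in place of code of your own. Each camera call takes 0.05 s, during which the arm holds its last target. There are 200 camera calls.

TASK

Three capped sample bottles stand in the grey rack. Working along the row from the robot's left to its right, give every cap a gentle trial twist where it stands, enough to feel it give or resist but without forcing a sound one. Lift out any bottle whose cap turns freely and set it down upright in the free half of the steel rework tray, beside the bottle already there; leave the sound bottles in their slots and disturb nothing else.

Things in the scene. Friction and masses are not known exactly. Their poses are not given: they have to be found in the camera images.
- bottle_1: One of three look-alike square white sample bottles, green bar on the label: 60 x 60 x 114 mm, about 250 g, in one of the rack's slots (which one varies). Origin: centre of the underside, z up. Square to 74 mm, sloping shoulder to 83, neck, then a round blue screw cap 50 mm across from 88 to 114 mm above the origin; grip it there from above, also to lift the bottle.
- bottle_2: One of three look-alike square white sample bottles, green bar on the label: 60 x 60 x 114 mm, about 250 g, in one of the rack's slots (which one varies). Origin: centre of the underside, z up. Square to 74 mm, sloping shoulder to 83, neck, then a round blue screw cap 50 mm across from 88 to 114 mm above the origin; grip it there from above, also to lift the bottle.
- bottle_3: One of three look-alike square white sample bottles, green bar on the label: 60 x 60 x 114 mm, about 250 g, in one of the rack's slots (which one varies). Origin: centre of the underside, z up. Square to 74 mm, sloping shoulder to 83, neck, then a round blue screw cap 50 mm across from 88 to 114 mm above the origin; grip it there from above, also to lift the bottle.
- cap_1 (a joint): Cap of bottle_1: its angle in rad, positive anticlockwise from above, 0 as found; a white line on top shows it. All look alike. Loose: turns freely (0.03 N m) up to 1.5 rad either way and stays there. Sound: gives a few degrees on a springy seal (12 N m/rad), springs back; over 0.25 rad spoils it. A light grip and 0.2 to 0.3 rad of twist tell; the bottle has 0.05 rad play in its slot.
- cap_2 (a joint): Cap of bottle_2: its angle in rad, positive anticlockwise from above, 0 as found; a white line on top shows it. All look alike. Loose: turns freely (0.03 N m) up to 1.5 rad either way and stays there. Sound: gives a few degrees on a springy seal (12 N m/rad), springs back; over 0.25 rad spoils it. A light grip and 0.2 to 0.3 rad of twist tell; the bottle has 0.05 rad play in its slot.
- cap_3 (a joint): Cap of bottle_3: its angle in rad, positive anticlockwise from above, 0 as found; a white line on top shows it. All look alike. Loose: turns freely (0.03 N m) up to 1.5 rad either way and stays there. Sound: gives a few degrees on a springy seal (12 N m/rad), springs back; over 0.25 rad spoils it. A light grip and 0.2 to 0.3 rad of twist tell; the bottle has 0.05 rad play in its slot.
- slot_1 (a point): Centre of the floor, 6 mm above the table, of the rack slot at the left-hand end of the row (largest y) as the robot sees it. Slots are 63 mm square, 90 mm apart along the rack's y.
- slot_2 (a point): Centre of the floor, 6 mm above the table, of the rack slot at the middle of the row. Slots are 63 mm square, 90 mm apart along the rack's y.
- slot_3 (a point): Centre of the floor, 6 mm above the table, of the rack slot at the right-hand end of the row (smallest y) as the robot sees it. Slots are 63 mm square, 90 mm apart along the rack's y.
- rack: Fixed grey plastic bottle rack, 100 mm (x) by 290 mm (y), end panels 50 mm high; its upper plate, top at 42 mm, has three square openings in a row along y that keep the bottles from turning. Origin: centre of its underside on the table; x points roughly away from the robot (turned by up to 0.2 rad). Stands left or right of the tray.
- tray: Fixed stainless steel rework tray, 180 mm (x) by 300 mm (y) outside, walls 3 mm thick and 28 mm high, inner floor 3 mm above the table. Origin: centre of its underside; x points roughly away from the robot (turned by up to 0.2 rad). Its +y half is empty; an earlier reject stands in its -y half.
- old_bottle: A bottle of the same shape and size with an orange bar on its labels, rejected earlier, standing in the -y end of the tray; leave it there. Origin: centre of its underside.
- label_roll: Bystander: roll of blank white labels standing on end, 72 mm across, 45 mm high, loose on the table on the robot's side, towards its right. Origin: centre of its underside.
- spare_cap: Bystander: a spare blue cap lying loose on the table, 50 mm across, 26 mm high, beyond the rack and tray. Origin: centre of its underside.
- pen: Bystander: black pen with blue cap, 140 mm long, 12 mm thick, lying loose at the left of the table. Origin: under its middle.
- thermometer: Bystander: white pistol-shaped forehead thermometer, 120 x 140 mm, 36 mm high, lying on its side at the right of the table. Origin: under its barrel.
Not all that is in view belongs to the job. What is shaped like the bottle_3 but red is not meant. What is shaped like the old_bottle but red is not meant.

How it is judged:
By the outcome, as a careful person would: the job done as asked, in the order asked, and still so for the second after the job is handed in, with the robot touching nothing.
It also fails if it takes over 54 s, if anything falls off the work surface, if the arm or the gripper's body presses on something with over 40 N, if the wrist force passes 120 N, or if a joint passes its speed limit or range.

## Working session

There is one attempt and no reset: what is moved stays moved. The work goes in short steps, Python scripts to look and compute and a tool call to move; the robot and the scene stay as the last step left them, time stands still between calls to the robot, and variables do not carry over. Pictures are saved under pics/ and viewed, at most 10 in all, crops included, and the job is handed in when it is done.

Besides the shell and the picture viewer there is one more tool, called after "Request:" as name(argument=value, ...), one argument or row to a line, values as JSON. jog_arm: Moves the arm, as the interface text tells. Its arguments: {"type":"object","properties":{"turn":{"type":"array","items":{"type":"array","items":{"type":"number"}}},"delta_pos":{"type":"array","items":{"type":"array","items":{"type":"number"}}},"gripper":{"type":"array","items":{"type":"number"}},"grip_force":{"type":"number"}},"required":["turn","delta_pos","gripper"]}

```bash
mkdir -p pics
cat > h.py <<'E'
import numpy as np, cv2
from workcell import read_state, vision, ticket
def K(n):
    c=vision.calibration(n); f=240/np.tan(np.radians(c['vfov'])/2)
    return np.array([[f,0,c['cx']],[0,f,c['cy']],[0,0,1.]]),np.array(c['dist'],float),np.array(c['R']),np.array(c['t'])
def ray(n,uv,z):
    k,d,R,t=K(n); p=cv2.undistortPoints(np.array(uv,float).reshape(-1,1,2),k,d).reshape(-1,2)
    r=np.c_[p,np.ones(len(p))]@R; o=-R.T@t
    return o+r*((z-o[2])/r[:,2])[:,None]
def proj(n,X):
    k,d,R,t=K(n); return cv2.projectPoints(np.array(X,float).reshape(-1,1,3),cv2.Rodrigues(R)[0],t,k,d)[0].reshape(-1,2)
def snap(n,f):
    im=vision.read_camera(n); cv2.imwrite('pics/'+f,im[:,:,::-1]); return im
E
python3 - <<'E'
from h import *
for n in('top','side'):
    im=snap(n,n+'0.png'); k,d,R,t=K(n); print(n,-R.T@t)
    hsv=cv2.cvtColor(im,cv2.COLOR_RGB2HSV)
    m=cv2.inRange(hsv,(95,100,50),(130,255,255))
    c,_=cv2.findContours(m,0,2)
    for x in c:
        if cv2.contourArea(x)>60:
            mo=cv2.moments(x);u=(mo['m10']/mo['m00'],mo['m01']/mo['m00']);print(n,np.round(u),cv2.contourArea(x),cv2.boundingRect(x),ray(n,[u],.12).round(4))
print(read_state())
E
```

```text
top [ 0.43229659 -0.01270356  1.11025453]
top [540. 257.] 64.5 (535, 253, 11, 10) [[ 0.4503 -0.4573  0.12  ]]
top [444. 244.] 440.0 (431, 231, 28, 25) [[ 0.473  -0.2633  0.12  ]]
top [400. 235.] 429.5 (388, 222, 26, 25) [[ 0.4889 -0.1757  0.12  ]]
top [356. 226.] 414.0 (344, 213, 25, 26) [[ 0.5044 -0.0877  0.12  ]]
top [264. 210.] 417.0 (252, 197, 25, 26) [[0.5316 0.0941 0.12  ]]
top [331. 148.] 404.0 (320, 137, 24, 24) [[ 0.6591 -0.0362  0.12  ]]
top [545. 114.] 120.5 (532, 108, 28, 12) [[ 0.7446 -0.4724  0.12  ]]
side [-0.1024557   0.69036268  0.84787964]
side [299. 255.] 242.5 (289, 245, 20, 19) [[0.5206 0.1104 0.12  ]]
side [297. 236.] 166.5 (290, 228, 16, 16) [[0.5824 0.0599 0.12  ]]
side [354. 228.] 199.5 (345, 220, 18, 16) [[ 0.4952 -0.0722  0.12  ]]
side [378. 217.] 183.0 (370, 209, 17, 16) [[ 0.4795 -0.1587  0.12  ]]
side [401. 207.] 165.5 (393, 199, 16, 15) [[ 0.4644 -0.2466  0.12  ]]
side [456. 172.] 105.0 (445, 166, 22, 15) [[ 0.4513 -0.5333  0.12  ]]
side [372. 158.] 63.5 (367, 154, 11, 9) [[ 0.7089 -0.4197  0.12  ]]
{'time': 0.1, 'q': array([-1.28487583e+00,  2.64703307e-01,  1.60526504e+00, -3.03683773e-05,
        1.27373774e+00, -3.68623744e-02]), 'joint_vel': array([ 3.05813884e-04, -2.26384848e-03, -2.46481385e-03, -1.42774491e-04,
       -1.49864315e-06, -1.95606407e-03]), 'joint_torque': array([-1.74173697e-04, -5.16707575e+01, -3.68590522e+01, -8.16593888e-05,
        6.32010560e-03, -3.95076381e-05]), 'tool_pos': array([ 0.21393351, -0.63947658,  0.23005447]), 'tcp_rot': array([-3.09869801e+00, -5.04505330e-01,  4.57281332e-04]), 'wrist_force': array([-0.36935114, -0.32089425,  0.34803747]), 'torque': array([ 0.04590087, -0.0207435 ,  0.0200346 ]), 'grip_force': 0.0, 'width': 0.9980200758907578}
```

View pics/top0.png

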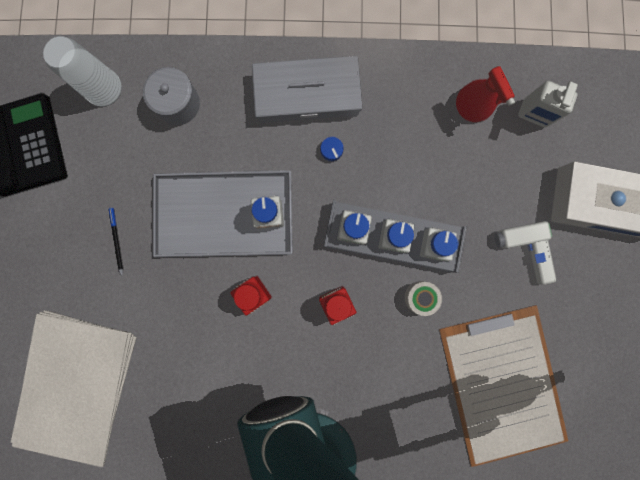

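View pics/side0.png

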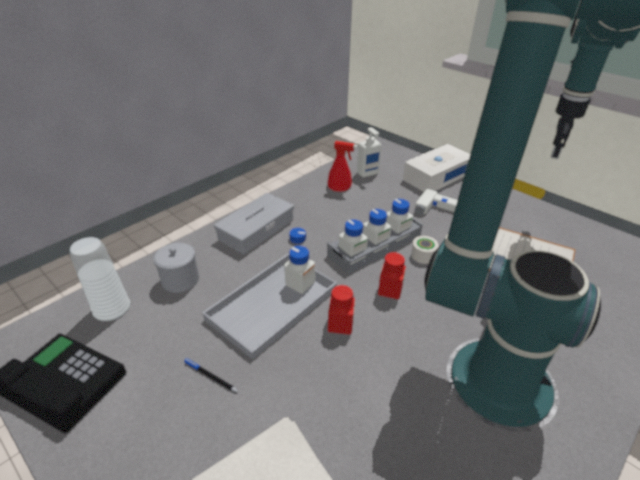

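The top view shows the rack caps at (356,226), (400,235) and (444,244), with the old bottle at (264,210). The tray corners are near (153,175), (291,172), (291,256) and (154,257), and its free half is on the image left. The side view agrees with this layout.

Run:
```python
from h import *
top=[(444,244),(400,235),(356,226),(264,210)]; side=[(401,207),(378,217),(354,228),(299,255)]
def P(n,uv):
    k,d,R,t=K(n);return cv2.undistortPoints(np.array(uv,float).reshape(-1,1,2),k,d).reshape(-1,2).T,np.c_[R,t]
a,A=P('top',top);b,B=P('side',side)
X=cv2.triangulatePoints(A,B,a,b);print((X[:3]/X[3]).T.round(4))
print(ray('top',top,.113).round(4))
im=cv2.imread('pics/top0.png');g=cv2.cvtColor(im,cv2.COLOR_BGR2GRAY)
roi=np.zeros_like(g);roi[160:270,140:305]=g[160:270,140:305]
m=((roi>88)).astype(np.uint8)*255
c=max(cv2.findContours(m,0,2)[0],key=cv2.contourArea)
r=cv2.minAreaRect(c);bx=cv2.boxPoints(r);print(r,bx);w=ray('top',bx,.028);print(w,w.mean(0),[np.linalg.norm(w[i]-w[i-1]) for i in range(4)])
```

```text
[[ 0.4743 -0.267   0.1036]
 [ 0.4906 -0.1774  0.105 ]
 [ 0.5063 -0.0888  0.105 ]
 [ 0.5346  0.0967  0.1032]]
[[ 0.4733 -0.265   0.113 ]
 [ 0.4893 -0.1766  0.113 ]
 [ 0.5052 -0.0887  0.113 ]
 [ 0.5329  0.0951  0.113 ]]
((221.99998474121094, 214.49996948242188), (108.99998474121094, 163.99996948242188), 90.0) [[140.      159.99997]
 [303.99997 159.99997]
 [303.99997 268.99997]
 [140.      268.99997]]
[[0.64565858 0.38068339 0.028     ]
 [0.6528664  0.02062994 0.028     ]
 [0.41641605 0.01471459 0.028     ]
 [0.40754622 0.36913605 0.028     ]] [0.53062181 0.19629099 0.028     ] [np.float64(0.23839219366856276), np.float64(0.36012558440013065), np.float64(0.23652433571992915), np.float64(0.35453242935804696)]
```

Request:
jog_arm(
  turn=[
    [0,0,-0.107],
    [0,0,-0.107],
    [0,0,-0.107],
    [0,0,-0.107],
    [0,0,-0.107],
    [0,0,-0.107],
    [0,0,-0.107],
    [0,0,-0.107],
    [0,0,-0.107],
    [0,0,-0.107],
  ],
  delta_pos=[
    [0,0,0],
    [0,0,0],
    [0,0,0],
    [0,0,0],
    [0,0,0],
    [0,0,0],
    [0,0,0],
    [0,0,0],
    [0,0,0],
    [0,0,0],
  ],
  gripper=[0.085,0.085,0.085,0.085,0.085,0.085,0.085,0.085,0.085,0.085],
  grip_force=20,
)

```text
time: 0.93
tool_pos: [0.214, -0.6397, 0.2305]
tcp_rot: [-2.404, -2.021, -0.001]
wrist_force: [-0.4, 0.3, 0.7]
width: 0.993
grip_force: 0.0
```

Request:
jog_arm(
  turn=[
    [0,0,0],
    [0,0,0],
    [0,0,0],
    [0,0,0],
    [0,0,0],
    [0,0,0],
    [0,0,0],
    [0,0,0],
    [0,0,0],
    [0,0,0],
    [0,0,0],
    [0,0,0],
    [0,0,0],
    [0,0,0],
    [0,0,0],
    [0,0,0],
    [0,0,0],
    [0,0,0],
    [0,0,0],
  ],
  delta_pos=[
    [0.033,0.0107,0],
    [0.033,0.0107,0],
    [0.033,0.0107,0],
    [0.033,0.0107,0],
    [0.033,0.0107,0],
    [0.033,0.0107,0],
    [0.033,0.0107,0],
    [0.033,0.0107,0],
    [0.033,0.0107,0],
    [0.033,0.0107,0],
    [0.033,0.0107,0],
    [0.033,0.0107,0],
    [0.033,0.0107,0],
    [0.033,0.0107,0],
    [0.033,0.0107,0],
    [0.033,0.0107,0],
    [0.033,0.0107,0],
    [0.033,0.0107,0],
    [0,0,0],
  ],
  gripper=[0.085,0.085,0.085,0.085,0.085,0.085,0.085,0.085,0.085,0.085,0.085,0.085,0.085,0.085,0.085,0.085,0.085,0.085,0.085],
)

```text
time: 2.52
tool_pos: [0.5107, -0.0847, 0.231]
tcp_rot: [-2.404, -2.02, -0.004]
wrist_force: [-0.1, 0.8, -0.2]
width: 0.993
grip_force: 0.0
```

Run:
```python
from h import *
s=read_state();print(s['tool_pos'],s['tcp_rot'])
w=ray('top',[(153,175),(291,172),(292,256),(154,257)],.028);print(w,w.mean(0),[np.linalg.norm(w[i]-w[i-1]) for i in range(4)])
```

```text
[ 0.51069212 -0.08470847  0.2309695 ] [-2.40423075 -2.0196898  -0.00390342]
[[0.61293102 0.35002071 0.028     ]
 [0.62578226 0.04820282 0.028     ]
 [0.44365794 0.04116162 0.028     ]
 [0.43421427 0.33952738 0.028     ]] [0.52914637 0.19472813 0.028     ] [np.float64(0.17902454551487176), np.float64(0.302091365255435), np.float64(0.1822603760616331), np.float64(0.2985151761675011)]
```

Request:
jog_arm(
  turn=[
    [0,0,0],
    [0,0,0],
    [0,0,0],
    [0,0,0],
    [0,0,0],
    [0,0,0],
    [0,0,0],
    [0,0,0],
    [0,0,0],
    [0,0,0],
  ],
  delta_pos=[
    [-0.0025,-0.002,0.01],
    [-0.0025,-0.002,0.02],
    [0,0,0.02],
    [0,0,0.02],
    [0,0,0.02],
    [0,0,0.02],
    [0,0,0.02],
    [0,0,0.012],
    [0,0,0],
    [0,0,0],
  ],
  gripper=[0.085,0.085,0.085,0.085,0.085,0.085,0.085,0.085,0.085,0.085],
)

```text
time: 3.35
tool_pos: [0.5027, -0.0945, 0.0883]
tcp_rot: [-2.41, -2.013, 0.003]
wrist_force: [0.1, -0.1, 0.6]
width: 0.995
grip_force: 0.0
```

Run:
```python
from h import *
for n in('top','side'):
    im=vision.read_camera(n)
    p=proj(n,[.506,-.089,.11])[0].astype(int); x,y=p
    if n=='top': A=im[y-50:y+50,x-50:x+50]
    else: B=im[y-50:y+50,x-50:x+50]
o=np.hstack([cv2.resize(A,(400,400)),cv2.resize(B,(400,400))]);cv2.imwrite('pics/c1.png',o[:,:,::-1])
s=read_state();print(s['tool_pos'],s['wrist_force'],s['torque'])
```

```text
[ 0.50474411 -0.09453731  0.09033397] [-0.14151888 -0.17303264 -0.91307428] [ 0.02046257 -0.02988508  0.04232547]
```

View pics/c1.png

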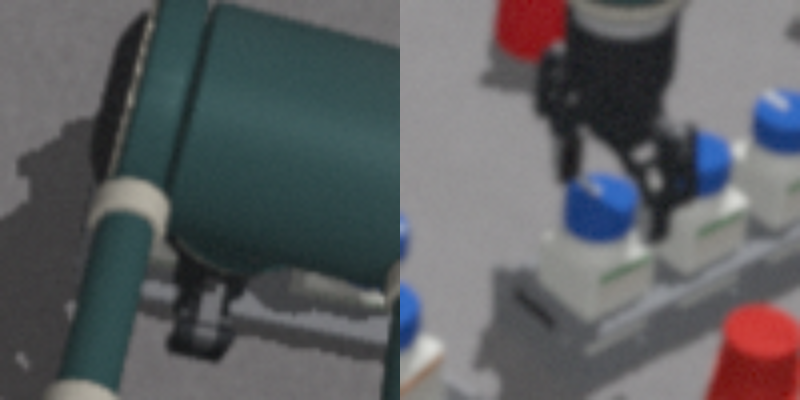

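The side crop shows the fingers either side of the first cap, at about (565,150) and (665,195), sitting slightly towards -y. I'll correct by about 5 mm, close lightly, then twist.

Request:
jog_arm(
  turn=[
    [0,0,0],
    [0,0,0],
    [0,0,0],
    [0,0,0],
    [0,0,0],
    [0,0,0],
    [0,0,0],
    [0,0,0],
    [0,0,0],
    [0,0,0],
  ],
  delta_pos=[
    [0.005,0.001,0.001],
    [0,0,0],
    [0,0,0],
    [0,0,0],
    [0,0,0],
    [0,0,0],
    [0,0,0],
    [0,0,0],
    [0,0,0],
    [0,0,0],
  ],
  gripper=[0.085,0.085,0.04,0.04,0.04,0.04,0.04,0.04,0.04,0.04],
  grip_force=20,
)

```text
time: 4.28
tool_pos: [0.5065, -0.0891, 0.0888]
tcp_rot: [2.409, 2.015, 0.001]
wrist_force: [1.1, 1.2, 2.4]
width: 0.573
grip_force: 22.6
```

```bash
cat > r.py <<'E'
from h import *
P=[]
for i in range(4):
    vision.read_camera('top'); s=read_state(); P.append(np.r_[s['tool_pos'],s['tcp_rot'],s['wrist_force'],s['torque'],s['q'][5]])
P=np.array(P); m=P.mean(0); print(s['time'],'pos',m[:3].round(4),P[:,:3].std(0).round(4),'yaw',round(2*np.arctan2(-m[4],-m[3]),4),'F',m[6:9].round(2),'T',m[9:12].round(3),P[:,11].round(2),'q6',m[12].round(4),'w',s['width'],s['grip_force'])
E
python3 r.py
```

```text
4.4833 pos [ 0.5064 -0.0891  0.0887] [0. 0. 0.] yaw -4.8904 F [0.98 0.47 3.65] T [ 0.136 -0.105  0.02 ] [ 0.04 -0.03  0.06  0.01] q6 -0.0448 w 0.5776732454519518 22.701417803764343
```

Request:
jog_arm(
  turn=[
    [0,0,0.04],
    [0,0,0.04],
    [0,0,0.04],
    [0,0,0.05],
    [0,0,0.05],
    [0,0,0],
    [0,0,0],
  ],
  delta_pos=[
    [0,0,0],
    [0,0,0],
    [0,0,0],
    [0,0,0],
    [0,0,0],
    [0,0,0],
    [0,0,0],
  ],
  gripper=[0.04,0.04,0.04,0.04,0.04,0.04,0.04],
)

```text
time: 5.07
tool_pos: [0.5062, -0.0895, 0.0885]
tcp_rot: [2.613, 1.742, -0.0]
wrist_force: [1.7, -0.9, 3.9]
width: 0.579
grip_force: 22.7
```

```bash
python3 r.py
```

```text
5.2667 pos [ 0.5062 -0.0895  0.0885] [0. 0. 0.] yaw -5.1083 F [ 0.87 -1.72  4.05] T [-0.281 -0.185  0.914] [0.91 0.89 0.92 0.94] q6 0.1736 w 0.5767459101407676 22.750478088855743
```

The wrist torque reached 0.91 N m, so bottle 1's cap is sound. I'll turn back, release and go to slot 2.

Request:
jog_arm(
  turn=[
    [0,0,-0.05],
    [0,0,-0.05],
    [0,0,-0.06],
    [0,0,-0.06],
    [0,0,0],
    [0,0,0],
    [0,0,0],
    [0,0,0],
    [0,0,0],
    [0,0,0],
    [0,0,0],
    [0,0,0],
    [0,0,0],
    [0,0,0],
    [0,0,0],
    [0,0,0],
    [0,0,0],
    [0,0,0],
    [0,0,0],
    [0,0,0],
  ],
  delta_pos=[
    [0,0,0],
    [0,0,0],
    [0,0,0],
    [0,0,0],
    [0,0,0],
    [0,0,0],
    [0,0,0],
    [0,0,0],
    [0,0,-0.025],
    [0,0,-0.03],
    [-0.02,0,0],
    [-0.03,0,0],
    [-0.025,0,0],
    [-0.0145,0,0],
    [0,0,0],
    [0,0,0.02],
    [0,0,0.02],
    [0,0,0.015],
    [0,0,0],
    [0,0,0],
  ],
  gripper=[0.04,0.04,0.04,0.04,0.085,0.085,0.085,0.085,0.085,0.085,0.085,0.085,0.085,0.085,0.085,0.085,0.085,0.085,0.085,0.085],
)

```text
time: 6.93
tool_pos: [0.4889, -0.176, 0.0871]
tcp_rot: [-2.408, -2.013, 0.002]
wrist_force: [0.4, -0.7, -0.6]
width: 0.997
grip_force: 0.0
```

```bash
python3 r.py
```

```text
7.1333 pos [ 0.4908 -0.177   0.0891] [0.0004 0.0003 0.0005] yaw -4.8902 F [ 0.05 -0.23  0.35] T [-0.006  0.004 -0.003] [ 0.05 -0.01 -0.02 -0.04] q6 -0.2163 w 0.9969670186907107 0.0
```

Request:
jog_arm(
  turn=[
    [0,0,0],
    [0,0,0],
    [0,0,0],
    [0,0,0],
    [0,0,0],
    [0,0,0],
    [0,0,0],
    [0,0,0],
    [0,0,0.04],
    [0,0,0.04],
    [0,0,0.04],
    [0,0,0.05],
    [0,0,0.05],
    [0,0,0],
    [0,0,0],
  ],
  delta_pos=[
    [0,0,0],
    [0,0,0],
    [0,0,0],
    [0,0,0],
    [0,0,0],
    [0,0,0],
    [0,0,0],
    [0,0,0],
    [0,0,0],
    [0,0,0],
    [0,0,0],
    [0,0,0],
    [0,0,0],
    [0,0,0],
    [0,0,0],
  ],
  gripper=[0.04,0.04,0.04,0.04,0.04,0.04,0.04,0.04,0.04,0.04,0.04,0.04,0.04,0.04,0.04],
  grip_force=20,
)

```text
time: 8.38
tool_pos: [0.4907, -0.1773, 0.0889]
tcp_rot: [2.616, 1.738, 0.001]
wrist_force: [1.3, 0.9, 5.1]
width: 0.578
grip_force: 22.6
```

```bash
python3 r.py
```

```text
8.5833 pos [ 0.4907 -0.1773  0.0889] [0. 0. 0.] yaw -5.1106 F [0.85 0.42 5.38] T [ 0.128  0.023 -0.05 ] [-0.06 -0.03 -0.07 -0.04] q6 0.0033 w 0.5749643651323401 22.569286823272705
```

The torque is about zero, so the middle cap turns freely. I'll turn back, release and test slot 3.

Request:
jog_arm(
  turn=[
    [0,0,-0.05],
    [0,0,-0.05],
    [0,0,-0.06],
    [0,0,-0.06],
    [0,0,0],
    [0,0,0],
    [0,0,0],
    [0,0,0],
    [0,0,0],
    [0,0,0],
    [0,0,0],
    [0,0,0],
    [0,0,0],
    [0,0,0],
    [0,0,0],
    [0,0,0],
    [0,0,0],
    [0,0,0],
    [0,0,0],
    [0,0,0],
  ],
  delta_pos=[
    [0,0,0],
    [0,0,0],
    [0,0,0],
    [0,0,0],
    [0,0,0],
    [0,0,0],
    [0,0,0],
    [0,0,0],
    [0,0,-0.025],
    [0,0,-0.03],
    [-0.02,0,0],
    [-0.03,0,0],
    [-0.025,0,0],
    [-0.0145,0,0],
    [0,0,0],
    [0,0,0.02],
    [0,0,0.02],
    [0,0,0.015],
    [0,0,0],
    [0,0,0],
  ],
  gripper=[0.04,0.04,0.04,0.04,0.085,0.085,0.085,0.085,0.085,0.085,0.085,0.085,0.085,0.085,0.085,0.085,0.085,0.085,0.085,0.085],
)

```text
time: 10.25
tool_pos: [0.4732, -0.264, 0.0871]
tcp_rot: [-2.408, -2.013, 0.001]
wrist_force: [-0.0, 0.0, -0.2]
width: 0.991
grip_force: 0.0
```

Request:
jog_arm(
  turn=[
    [0,0,0],
    [0,0,0],
    [0,0,0],
    [0,0,0],
    [0,0,0],
    [0,0,0],
    [0,0,0],
    [0,0,0],
    [0,0,0.04],
    [0,0,0.04],
    [0,0,0.04],
    [0,0,0.05],
    [0,0,0.05],
    [0,0,0],
    [0,0,0],
  ],
  delta_pos=[
    [0,0,0],
    [0,0,0],
    [0,0,0],
    [0,0,0],
    [0,0,0],
    [0,0,0],
    [0,0,0],
    [0,0,0],
    [0,0,0],
    [0,0,0],
    [0,0,0],
    [0,0,0],
    [0,0,0],
    [0,0,0],
    [0,0,0],
  ],
  gripper=[0.04,0.04,0.04,0.04,0.04,0.04,0.04,0.04,0.04,0.04,0.04,0.04,0.04,0.04,0.04],
  grip_force=20,
)

```text
time: 11.5
tool_pos: [0.4755, -0.2657, 0.0895]
tcp_rot: [2.612, 1.741, 0.002]
wrist_force: [1.7, 1.1, 5.9]
width: 0.578
grip_force: 23.1
```

```bash
python3 r.py
```

```text
11.7 pos [ 0.4755 -0.2658  0.0895] [0. 0. 0.] yaw -5.1073 F [1.99 1.26 5.99] T [ 0.182 -0.288  0.823] [0.85 0.85 0.77 0.82] q6 -0.1605 w 0.5781893895335751 23.072607815265656
```

The torque is 0.82 N m, so the right-hand cap is sound. Next I go back to the middle bottle and grip it.

Request:
jog_arm(
  turn=[
    [0,0,-0.05],
    [0,0,-0.05],
    [0,0,-0.06],
    [0,0,-0.06],
    [0,0,0],
    [0,0,0],
    [0,0,0],
    [0,0,0],
    [0,0,0],
    [0,0,0],
    [0,0,0],
    [0,0,0],
    [0,0,0],
    [0,0,0],
    [0,0,0],
    [0,0,0],
    [0,0,0],
    [0,0,0],
    [0,0,0],
    [0,0,0],
  ],
  delta_pos=[
    [0,0,0],
    [0,0,0],
    [0,0,0],
    [0,0,0],
    [0,0,0],
    [0,0,0],
    [0,0,0],
    [0,0,0],
    [0,0,-0.025],
    [0,0,-0.03],
    [0.02,0,0],
    [0.03,0,0],
    [0.025,0,0],
    [0.0145,0,0],
    [0,0,0],
    [0,0,0.02],
    [0,0,0.02],
    [0,0,0.015],
    [0,0,0],
    [0,0,0],
  ],
  gripper=[0.04,0.04,0.04,0.04,0.085,0.085,0.085,0.085,0.085,0.085,0.085,0.085,0.085,0.085,0.085,0.085,0.085,0.085,0.085,0.085],
)

```text
time: 13.37
tool_pos: [0.4888, -0.1773, 0.0872]
tcp_rot: [-2.409, -2.013, 0.003]
wrist_force: [0.4, -0.1, 0.3]
width: 0.992
grip_force: 0.0
```

Request:
jog_arm(
  turn=[
    [0,0,0],
    [0,0,0],
    [0,0,0],
    [0,0,0],
    [0,0,0],
    [0,0,0],
    [0,0,0],
    [0,0,0],
  ],
  delta_pos=[
    [0,0,0],
    [0,0,0],
    [0,0,0],
    [0,0,0],
    [0,0,0],
    [0,0,0],
    [0,0,0],
    [0,0,0],
  ],
  gripper=[0.04,0.04,0.04,0.04,0.04,0.04,0.04,0.04],
  grip_force=35,
)

```text
time: 14.03
tool_pos: [0.4914, -0.1778, 0.0898]
tcp_rot: [2.408, 2.013, 0.002]
wrist_force: [1.3, -1.4, 6.2]
width: 0.574
grip_force: 36.6
```

```bash
python3 r.py
```

```text
14.2333 pos [ 0.4914 -0.1778  0.0897] [0. 0. 0.] yaw -4.8903 F [ 0.53 -0.8   6.08] T [-0.11   0.049 -0.035] [-0.02 -0.04 -0.05 -0.03] q6 -0.2167 w 0.5741785544298713 36.56023442745209
```

Request:
jog_arm(
  turn=[
    [0,0,0],
    [0,0,0],
    [0,0,0],
    [0,0,0],
    [0,0,0],
    [0,0,0],
    [0,0,0],
    [0,0,0],
    [0,0,0],
    [0,0,0],
    [0,0,0],
  ],
  delta_pos=[
    [0,0,-0.005],
    [0,0,-0.01],
    [0,0,-0.02],
    [0,0,-0.02],
    [0,0,-0.02],
    [0,0,-0.02],
    [0,0,-0.02],
    [0,0,-0.02],
    [0,0,-0.015],
    [0,0,0],
    [0,0,0],
  ],
  gripper=[0.04,0.04,0.04,0.04,0.04,0.04,0.04,0.04,0.04,0.04,0.04],
)

```text
time: 15.15
tool_pos: [0.4901, -0.1771, 0.2389]
tcp_rot: [2.409, 2.015, 0.001]
wrist_force: [0.3, -0.2, -2.5]
width: 0.571
grip_force: 38.2
```

Run:
```python
from h import *
im=vision.read_camera('side');x,y=proj('side',[.49,-.178,.16])[0].astype(int)
cv2.imwrite('pics/lift.png',cv2.resize(im[y-90:y+90,x-120:x+120],(720,540))[:,:,::-1]);s=read_state();print(s['tool_pos'],s['wrist_force'],s['width'])
```

```text
[ 0.48930575 -0.17682135  0.23757443] [-0.32460972 -0.16187161 -2.78386153] 0.5759617793063606
```

View pics/lift.png

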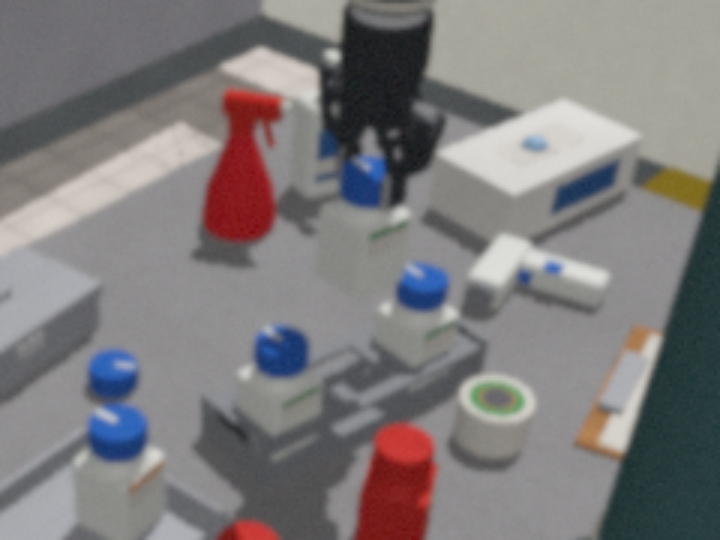

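The bottle hangs upright at about (365,230), clear of the rack, and the other two are still in their slots. Now I carry it to the tray.

Request:
jog_arm(
  turn=[
    [0,0,0],
    [0,0,0],
    [0,0,0],
    [0,0,0],
    [0,0,0],
    [0,0,0],
    [0,0,0],
    [0,0,0],
    [0,0,0],
    [0,0,0],
    [0,0,0],
    [0,0,0],
    [0,0,0],
    [0,0,0],
    [0,0,0],
    [0,0,0],
    [0,0,0],
    [0,0,0],
    [0,0,0],
    [0,0,0],
  ],
  delta_pos=[
    [0.01,-0.001,0],
    [0.02,-0.002,0],
    [0.027,-0.0025,0],
    [0.027,-0.003,0],
    [0.027,-0.003,0],
    [0.027,-0.003,0],
    [0.027,-0.003,0],
    [0.027,-0.003,0],
    [0.027,-0.003,0],
    [0.027,-0.003,0],
    [0.027,-0.003,0],
    [0.027,-0.003,0],
    [0.027,-0.003,0],
    [0.027,-0.003,0],
    [0.027,-0.003,0],
    [0.027,-0.003,0],
    [0.02,-0.002,0],
    [0.015,-0.001,0],
    [0.006,0,0],
    [0,0,0],
  ],
  gripper=[0.04,0.04,0.04,0.04,0.04,0.04,0.04,0.04,0.04,0.04,0.04,0.04,0.04,0.04,0.04,0.04,0.04,0.04,0.04,0.04],
)

```text
time: 16.87
tool_pos: [0.5221, 0.2741, 0.237]
tcp_rot: [-2.408, -2.017, 0.003]
wrist_force: [-0.1, -0.3, -2.2]
width: 0.577
grip_force: 38.1
```

Request:
jog_arm(
  turn=[
    [0,0,-0.05],
    [0,0,-0.055],
    [0,0,-0.055],
    [0,0,-0.055],
    [0,0,0],
    [0,0,0],
  ],
  delta_pos=[
    [0,0,0],
    [0,0,0],
    [0,0,0],
    [0,0,0],
    [0,0,0],
    [0,0,0],
  ],
  gripper=[0.04,0.04,0.04,0.04,0.04,0.04],
)

```text
time: 17.37
tool_pos: [0.5227, 0.2719, 0.238]
tcp_rot: [2.183, 2.259, -0.002]
wrist_force: [0.4, 0.3, -1.6]
width: 0.578
grip_force: 38.1
```

```bash
python3 r.py
python3 - <<'E'
from h import *
im=vision.read_camera('side');x,y=proj('side',[.526,.22,.1])[0].astype(int);print(x,y,proj('side',[.526,.27,.15]))
cv2.imwrite('pics/tray.png',cv2.resize(im[y-90:y+90,x-120:x+120],(720,540))[:,:,::-1])
E
```

```text
17.5667 pos [0.5228 0.2724 0.2382] [0.     0.0002 0.    ] yaw -4.6773 F [-0.04 -0.12 -1.84] T [ 0.003 -0.008  0.022] [0.02 0.04 0.02 0.01] q6 0.4032 w 0.5691008564196933 38.10741484165192
265 281 [[246.89821856 276.67995246]]
```

View pics/tray.png

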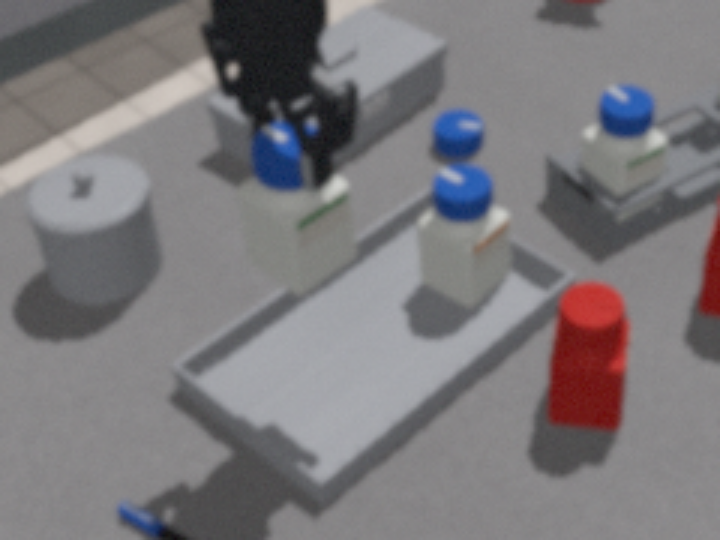

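The bottle is over the free half of the tray, upright at (295,215) in the crop. Now lowering it.

Request:
jog_arm(
  turn=[
    [0,0,0],
    [0,0,0],
    [0,0,0],
    [0,0,0],
    [0,0,0],
    [0,0,0],
    [0,0,0],
    [0,0,0],
    [0,0,0],
    [0,0,0],
    [0,0,0],
    [0,0,0],
    [0,0,0],
  ],
  delta_pos=[
    [0,0.003,0.01],
    [0,0,0.02],
    [0,0,0.02],
    [0,0,0.02],
    [0,0,0.02],
    [0,0,0.02],
    [0,0,0.015],
    [0,0,0.01],
    [0,0,0.006],
    [0,0,0.004],
    [0,0,0.003],
    [0,0,0],
    [0,0,0],
  ],
  gripper=[0.04,0.04,0.04,0.04,0.04,0.04,0.04,0.04,0.04,0.04,0.04,0.04,0.04],
)

```text
time: 18.7
tool_pos: [0.5264, 0.2736, 0.0911]
tcp_rot: [2.18, 2.262, 0.002]
wrist_force: [0.5, -1.0, -1.8]
width: 0.571
grip_force: 38.1
```

```bash
python3 r.py
```

```text
18.9 pos [0.5265 0.2736 0.0913] [0.0001 0.     0.0001] yaw -4.6754 F [-0.1   0.29 -2.24] T [ 0.002 -0.006  0.026] [ 0.02 -0.    0.06  0.02] q6 0.4003 w 0.5712976664780978 38.10408174991608
```

Request:
jog_arm(
  turn=[
    [0,0,0],
    [0,0,0],
    [0,0,0],
    [0,0,0],
  ],
  delta_pos=[
    [0,0,0.002],
    [0,0,0.0015],
    [0,0,0.001],
    [0,0,0],
  ],
  gripper=[0.04,0.04,0.04,0.04],
)

```text
time: 19.23
tool_pos: [0.5261, 0.2734, 0.0868]
tcp_rot: [2.18, 2.262, 0.001]
wrist_force: [-2.0, -0.8, 4.8]
width: 0.573
grip_force: 38.7
```

```bash
python3 r.py
```

```text
19.4333 pos [0.5261 0.2735 0.0868] [0. 0. 0.] yaw -4.6754 F [-2.07 -0.94  5.51] T [-0.146  0.377  0.015] [ 0.04  0.02  0.02 -0.01] q6 0.4002 w 0.5724319577464221 38.76734912395477
```

Contact is made with 5.5 N upward. Release, rise and back away.

Request:
jog_arm(
  turn=[
    [0,0,0],
    [0,0,0],
    [0,0,0],
    [0,0,0],
    [0,0,0],
    [0,0,0],
    [0,0,0],
    [0,0,0],
    [0,0,0],
    [0,0,0],
    [0,0,0],
    [0,0,0],
    [0,0,0],
  ],
  delta_pos=[
    [0,0,0],
    [0,0,0],
    [0,0,0],
    [0,0,0],
    [0,0,0],
    [0,0,-0.01],
    [0,0,-0.02],
    [0,0,-0.03],
    [0,0,-0.035],
    [0,0,-0.035],
    [0,0,-0.03],
    [0,0,0],
    [0,0,0],
  ],
  gripper=[0.085,0.085,0.085,0.085,0.085,0.085,0.085,0.085,0.085,0.085,0.085,0.085,0.085],
)

```text
time: 20.52
tool_pos: [0.5276, 0.2741, 0.25]
tcp_rot: [2.178, 2.26, 0.01]
wrist_force: [0.4, -0.5, -0.8]
width: 0.997
grip_force: 0.0
```

Run:
```python
from h import *
im=vision.read_camera('side');x,y=proj('side',[.52,.1,.1])[0].astype(int)
cv2.imwrite('pics/end.png',cv2.resize(im[y-90:y+110,x-130:x+130],(780,600))[:,:,::-1]);s=read_state();print(s['time'],s['tool_pos'],s['wrist_force'],s['width'])
```

```text
20.5667 [0.52626511 0.27349535 0.2473708 ] [-0.76150856  0.50387371 -0.76940247] 0.9941190284883521
```

View pics/end.png

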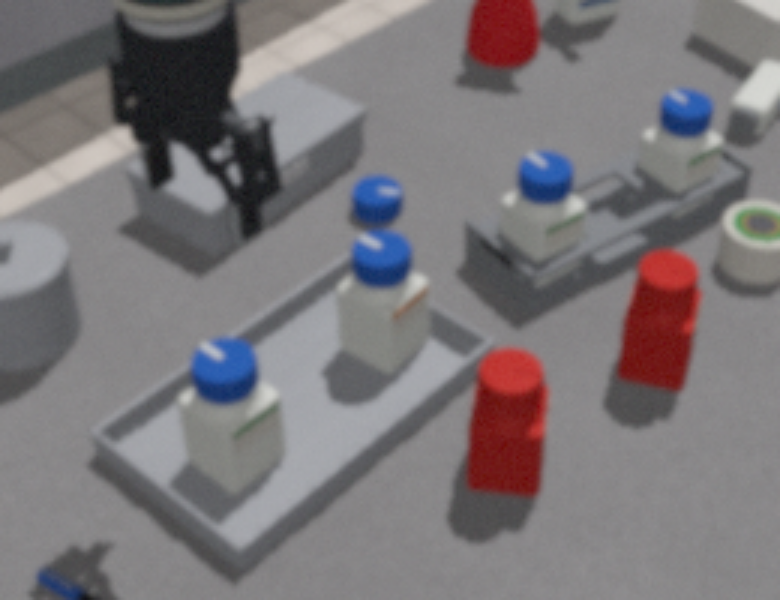

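The bottle stands upright in the free half at (230,420) beside the old one at (385,300). The sound bottles are in their slots, and the gripper is clear and open.

```bash
python3 -c "
from h import *
print(ticket.finish_job())"
```

```text
the job is handed in; nothing more can be done
None
```

I trial-twisted all three caps from left to right: the middle one turned freely, so that bottle now stands upright in the free half of the tray; the two sound bottles are still in their slots, and the job was handed in at about 20.6 s.

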